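# Shut the parts drawers and lock them

### The job

Two red drawers of the blue parts cabinet on the bench stand open. Push both fully home without slamming them, and only then push the yellow lug of the locking bar on the cabinet's top all the way to the left (as seen from the robot), so that the bar's two tabs stand in front of the drawers. Leave the loose things on and around the cabinet where they are.

Things in the scene. Friction and masses are not known exactly. Their poses are not given: they have to be found in the camera images.
- cabinet: blue steel cabinet fixed to the bench, 200 mm deep (x), 320 mm wide (y), 130 mm high. Origin at the centre of its underside; its x axis points away from the robot, from front to back, its y axis to the left, z up; its front face is the plane x = -100 mm in this frame. Its yaw differs from run to run. It does not move.
- drawer_left_face (a point): centre of the outer front face of the left red drawer (80 mm left of the cabinet's middle), 68 mm above the bench, axes as the cabinet's. The flat front plate, without handle, is 132 mm wide, 8 mm thick and reaches from 19 to 117 mm above the bench; behind it is an open tray. It slides along the cabinet's x axis; shut, the face is flush with the cabinet's front face.
- drawer_right_face (a point): the same point of the right red drawer (80 mm right of the cabinet's middle), otherwise the same.
- drawer_left (a joint): how far the left drawer is open in m: 0 fully shut (hard stop), 0.12 fully out. It slides with about 1.5 N of friction and stays where it is left.
- drawer_right (a joint): the same for the right drawer.
- lug (a point): centre of the yellow lug of the locking bar, 149 mm above the bench and 60 mm nearer the front than the cabinet's middle: 26 mm (x) by 20 mm (y) by 22 mm high, its top 160 mm above the bench. Axes as the cabinet's. It stands on the bar's flat aluminium plate (56 mm x 200 mm), which lies on the cabinet's top just behind its front edge, its upper face 138 mm above the bench.
- tab (a point): centre of the middle one of the bar's two tabs, 119 mm above the bench. Each is 16 mm wide, 5 mm thick and hangs from the plate down to 100 mm above the bench, out to 9 mm before the cabinet's front face. Unlocked, the tabs hang before the middle post and the right-hand post, clear of the drawers; locked, before the drawers' fronts. The other tab is 154 mm to the right of this one.
- lock_bar (a joint): how far the locking bar has been slid to the left, along the cabinet's y axis, in m: 0 unlocked (lug 70 mm right of the cabinet's middle), 0.05 locked (hard stop). It slides with about 2 N of friction and stays where it is left.
- jar: small closed jar, 44 mm across, 55 mm tall, standing on the cabinet's top towards the back (the far side); origin at the centre of its underside
- bearing: steel bearing ring, 52 mm across, 16 mm high, lying on the cabinet's top towards the back; origin at the centre of its underside
- spray_can: yellow-labelled spray can, 54 mm across, 160 mm tall, standing on the bench left of the cabinet; origin at the centre of its underside
- red_bin: loose open red parts bin, 150 x 100 x 70 mm, on the bench right of the cabinet; origin at the centre of its underside
- wrench: steel wrench, 170 mm long, lying on the bench near the robot; origin at its underside
- screwdriver: screwdriver, 190 mm long, lying on the bench near the robot; origin at its underside

How it is judged:
By the outcome, as a careful person would: the job done as asked, in the order asked, and still so for the second after the job is handed in, with the robot touching nothing.
It also fails if it takes over 58 s, if anything falls off the work surface, if the arm or the gripper's body presses on something with over 40 N, if the wrist force passes 120 N, or if a joint passes its speed limit or range.

### The arm

A 6-joint arm with a two-finger parallel gripper is mounted at the origin on the work surface. World frame = base frame: x ahead of the robot, y to its left, z up, the work surface at z = 0. Lengths are in m, angles in rad, forces in N, time in s.
With the tool pointing down it reaches from about 0.225 to 0.875 m from the base axis. Payload 3.4 kg.
Tool frame: the origin (TCP) lies at the very end of the fingers, on their centre line; the grasp point (between the pads) lies 19 mm behind it; z points along the fingers, y is the line along which they close (so a half turn about z gives the same grasp; the last joint's range is limited). The gripper opens to 85 mm and grips with 20 to 120 N. Pads are 22 mm wide; open, the fingers measure 114 mm over their backs; the gripper's body (76 mm by 85 mm) begins 54 mm behind the grasp point. The pads swing forward as they close: fully open they stand 13 mm farther back than shut.
Start: joints at [-1.429, 0.276, 1.505, -0, 1.361, -0.121], TCP at [0.149, -0.555, 0.231] pointing down, gripper open.
Joint ranges: [-2.89, 2.89], [-0.75, 2.08], [0.22, 2.7], [-1.18, 4.32], [0.11, 2.71], [-2.7, 2.7]. Speed limits (rad/s): [2.57, 2.57, 3.14, 3.14, 3.14, 3.14].

### API

Orientations are given as a unit quaternion [w, x, y, z].
In Python, from rig import readout, vision, manip gives the robot as it stands.
- The arm moves only by the shell command python3 -m handwheel 'ROWS' [FORCE]. ROWS is JSON, a list of rows, each a list of 3 entries, a list of its own where there are three numbers: the shift along the tool's x, y, z in mm, then the turn, a rotation vector about the tool's x, y, z in units of 6 degrees (1.0 is 6 degrees), then the closure, from -1 (fully open) to 1 (shut), so that 0 is half open. A call has 1 to 20 rows; each row shifts and turns the commanded pose from where the row before left it, along the tool's axes as they then stand; what a row does not reach is not made up. A row lasts 1/8 s, in which the tool goes at most 62.5 mm and 10.7 degrees, less where a joint would pass 70% of its speed; a pose out of reach is approached as far as the arm can. A call is refused whole if a number of a shift passes 62.5 or a number of a turn 1, either way. A call with a gripper value outside its range is refused whole. The fingers move at their own pace and stop on an object; FORCE is the grip in N (left out, the last holds). Time passes only in rows, so rows that do not move let the fingers close. It gives the time, the measured TCP pose, the force, the opening and the grip force at its end, in the units of the state.
- readout.get_state(): the state, without advancing time (a new reading comes with each control period).
- vision.get_image(name): name is "scene" or "top" or "wrist"; returns the picture (384x512x3 uint8, blue, green, red); there is no depth.
- vision.camera_params(name): a dict with "intrinsics" (3x3 intrinsics, pixels), "dist" ([k1, k2, p1, p2, k3] as OpenCV has them; the pictures are not rectified), "rvec" (rotation vector, rad) and "tvec" (3), from world to camera coordinates, as OpenCV has them; the wrist camera has in their place "hand_eye" (4x4, takes a point from camera to tool coordinates, whose origin is the TCP and whose axes are the flange's). Camera axes: x right, y down, z forward; pixel columns grow to the right and rows downward; lengths in m; the calibration is good to about 2 mm. A picture is of the moment at which its call begins: read the wrist's pose just before it. camera_params takes no time and is no camera call.
- manip.sign_off(): hands the job in; it is judged then, once.
The state is a dict: "clock": time; "qpos": joint angles; "qd": joint speeds; "effort": joint torques, N m; "position": TCP position; "ee_rot": TCP orientation; "contact_force": force on the tool from outside, world axes, zero at the start; "moment": the same for the moment, N m; "width": finger opening in m; "gripper_force": force on a finger pad.
Only numpy, scipy, OpenCV 4.12 (cv2) and the standard library are available. Lean on these libraries where they do the work, as an engineer would, in place of code of your own. Each camera call takes 0.05 s, during which the arm holds its last target. There are 200 camera calls.

## Working session

There is one attempt and no reset: what is moved stays moved. The work goes in short steps, Python scripts to look and compute and a shell command to move; the robot and the scene stay as the last step left them, time stands still between calls to the robot, and variables do not carry over. Pictures are saved under pics/ and viewed, at most 10 in all, crops included, and the job is handed in when it is done.

```bash
mkdir -p pics; ls; python3 - <<'E'
from rig import readout, vision
import cv2,numpy as np
print(readout.get_state())
for n in ("scene","top"):
    im=vision.get_image(n); cv2.imwrite(f"pics/{n}0.png",im)
    p=vision.camera_params(n); print(n,{k:np.round(v,4).tolist() for k,v in p.items()})
E
```

```text
pics
{'clock': 0.0, 'qpos': array([-1.42902217e+00,  2.76600589e-01,  1.50615333e+00,  3.28410290e-05,
        1.36070718e+00, -1.21019785e-01]), 'qd': array([ 0.00281734,  0.00032656,  0.0023668 , -0.0007747 , -0.00191962,
        0.00098074]), 'effort': array([ 1.15931230e-04, -4.16768146e+01, -2.45807004e+01, -2.96286116e-04,
        1.10267865e-02,  3.26502239e-07]), 'position': array([ 0.14929164, -0.55472219,  0.23042849]), 'ee_rot': array([-9.34337997e-04,  9.91379849e-01,  1.31015732e-01,  6.36097715e-06]), 'contact_force': array([-0.08339943, -0.41545985,  0.5131956 ]), 'moment': array([-0.01440578,  0.01201437, -0.00108368]), 'gripper_force': 0.0, 'width': 0.08538441229879754}
scene {'intrinsics': [[347.2003, 0.0, 253.5258], [0.0, 347.2003, 188.7038], [0.0, 0.0, 1.0]], 'dist': [-0.0892, 0.0, 0.0, 0.0, 0.0], 'rvec': [1.96, 1.6821, -0.5919], 'tvec': [-0.0732, -0.3481, 1.441]}
top {'intrinsics': [[430.7465, 0.0, 260.6985], [0.0, 430.7465, 193.6528], [0.0, 0.0, 1.0]], 'dist': [-0.0599, 0.0, 0.0, 0.0, 0.0], 'rvec': [2.1845, -2.1879, 0.041], 'tvec': [0.0035, 0.5401, 1.2567]}
```

View pics/scene0.png

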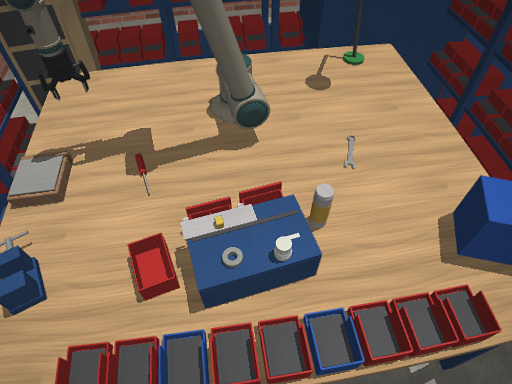

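View pics/top0.png

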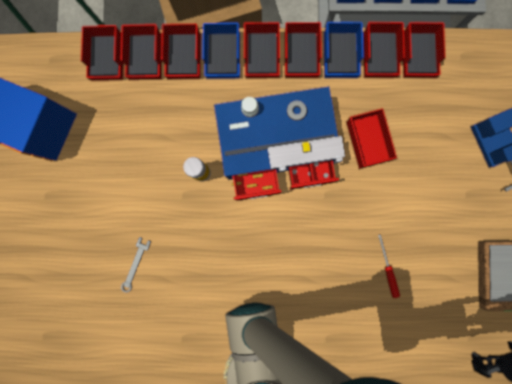

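The scene view looks back at the robot over the cabinet. In the top view up is +x and left is +y: cabinet at about (280,130), left drawer (256,186), right drawer (313,175), lug (306,147), jar (249,106), ring (297,110), can (195,168), bin (372,138).

```bash
cat > h.py <<'E'
import cv2,numpy as np
from rig import readout, vision
def ray(n,uv,z):
    p=vision.camera_params(n); K,D=np.array(p["intrinsics"]),np.array(p["dist"])
    R=cv2.Rodrigues(np.array(p["rvec"]))[0]; t=np.array(p["tvec"]).ravel(); C=-R.T@t
    q=cv2.undistortPoints(np.array(uv,float).reshape(-1,1,2),K,D).reshape(-1,2)
    d=np.c_[q,np.ones(len(q))]@R
    return C+d*((z-C[2])/d[:,2])[:,None]
def proj(n,P):
    p=vision.camera_params(n)
    return cv2.projectPoints(np.array(P,float).reshape(-1,1,3),np.array(p["rvec"]),np.array(p["tvec"]),np.array(p["intrinsics"]),np.array(p["dist"]))[0].reshape(-1,2)
E
python3 - <<'E'
from h import *
im=cv2.imread("pics/top0.png"); hsv=cv2.cvtColor(im,cv2.COLOR_BGR2HSV)
roi=np.zeros(im.shape[:2],np.uint8); roi[82:205,205:347]=1
def m(lo,hi): return cv2.inRange(hsv,lo,hi)*roi
blue=m((100,100,30),(125,255,255)); plate=m((0,0,120),(180,60,255)); yel=m((20,120,100),(35,255,255))
red=m((0,150,60),(8,255,255))|m((172,150,60),(180,255,255))
def rect(mask,z,k=1):
    n,l,s,c=cv2.connectedComponentsWithStats(mask)
    for i in sorted(range(1,n),key=lambda i:-s[i,4])[:k]:
        ys,xs=np.where(l==i); P=ray("top",np.c_[xs,ys],z)[:,:2].astype(np.float32)
        r=cv2.minAreaRect(P); print(s[i].tolist(),"ctr",np.round(r[0],4),"size",np.round(r[1],4),"ang",round(r[2],2)); print(np.round(cv2.boxPoints(r),4).tolist(), "mean",P.mean(0).round(4))
print("blue");rect(blue,.13)
print("plate");rect(plate|yel,.138,2)
print("lug");rect(yel,.16)
print("red");rect(red,.117,3)
p=vision.camera_params("top");R=cv2.Rodrigues(np.array(p["rvec"]))[0];print("cam",-R.T@np.array(p["tvec"]).ravel())
cv2.imwrite("pics/crop0.png",cv2.resize(im[80:210,190:350],None,fx=5,fy=4.6,interpolation=cv2.INTER_CUBIC))
E
```

```text
blue
[215, 88, 122, 90, 5703] ctr [ 0.7011 -0.0436] size [0.2019 0.3175] ang 8.91
[[0.57669997215271, 0.09759999811649323], [0.6258999705314636, -0.21610000729560852], [0.8253999948501587, -0.18479999899864197], [0.776199996471405, 0.12890000641345978]] mean [ 0.7142 -0.0281]
plate
[267, 136, 78, 35, 1695] ctr [ 0.6413 -0.1213] size [0.0693 0.2038] ang 8.82
[[0.5914999842643738, -0.02590000070631504], [0.6226999759674072, -0.2273000031709671], [0.6912000179290771, -0.2167000025510788], [0.6599000096321106, -0.015300000086426735]] mean [ 0.6448 -0.1208]
[231, 97, 28, 19, 262] ctr [0.7708 0.0444] size [0.073  0.0495] ang 89.64
[[0.7458000183105469, 0.00800000037997961], [0.7953000068664551, 0.007699999958276749], [0.795799970626831, 0.08070000261068344], [0.7462999820709229, 0.08100000023841858]] mean [0.7732 0.0342]
lug
[302, 141, 9, 11, 71] ctr [ 0.657  -0.1183] size [0.0264 0.0191] ang 13.44
[[0.6420000195503235, -0.11209999769926071], [0.646399974822998, -0.1307000070810318], [0.671999990940094, -0.12460000067949295], [0.6675999760627747, -0.10599999874830246]] mean [ 0.6567 -0.1184]
red
[232, 169, 50, 31, 958] ctr [0.5601 0.0138] size [0.0677 0.1294] ang 8.85
[[0.516700029373169, 0.07259999960660934], [0.5365999937057495, -0.05530000105500221], [0.6035000085830688, -0.04490000009536743], [0.5835999846458435, 0.08299999684095383]] mean [0.5595 0.0135]
[289, 161, 50, 28, 918] ctr [ 0.5881 -0.1413] size [0.0595 0.1304] ang 8.8
[[0.5486999750137329, -0.08139999955892563], [0.5685999989509583, -0.2101999968290329], [0.6273999810218811, -0.20110000669956207], [0.6075000166893005, -0.0723000019788742]] mean [ 0.587 -0.139]
cam [ 0.47176984 -0.01799237  1.28374938]
```

View pics/crop0.png

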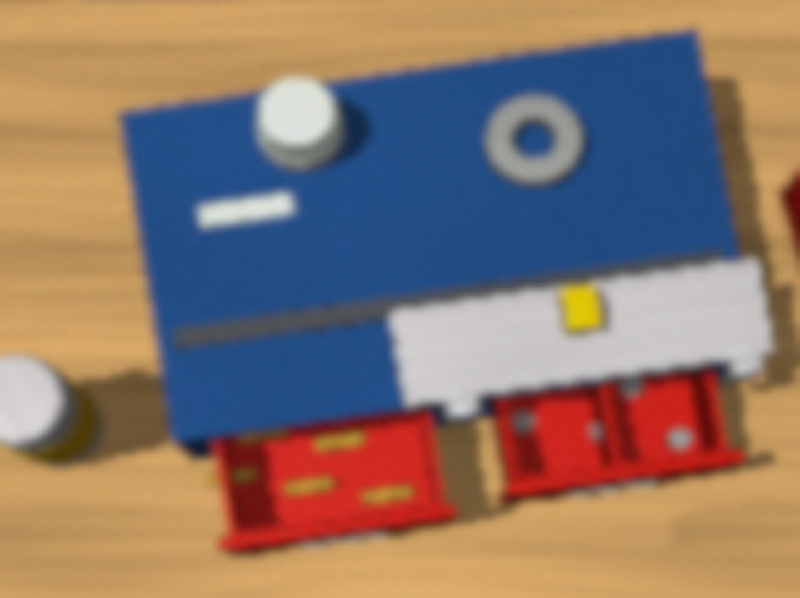

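Crop: both drawers are pulled out, the bar is at the right, and the lug at (582,307) is on its plate. Cabinet yaw is about 8.9°, centre about (0.701, -0.044); left open about 64 mm, right about 56 mm. I'll turn the tool so its x lies along the cabinet's x, close the fingers and approach the right drawer.

```bash
cat >> h.py <<'E'
a=np.radians(8.87); c0=np.array([.701,-.0436]); M=np.array([[np.cos(a),np.sin(a)],[-np.sin(a),np.cos(a)]])
def st():
    s=readout.get_state(); w,x,y,z=s["ee_rot"]; f=M@s["contact_force"][:2]
    print("t",round(float(s["clock"]),2),"cab xy mm",(1e3*M@(s["position"][:2]-c0)).round(1),"z",round(1e3*s["position"][2],1),"yaw",round(float(np.degrees(2*np.arctan2(y,x))),2),"wz",round(float(w),4),round(float(z),4),"F",f.round(1),s["contact_force"][2].round(1),"w",round(float(s["width"]),4))
E
python3 -m handwheel '[[[0,0,0],[0,0,0.5],1],[[0,0,0],[0,0,0.53],1],[[30,-24,0],[0,0,0],1],[[30,-24,0],[0,0,0],1],[[30,-24,0],[0,0,0],1],[[30,-24,0],[0,0,0],1],[[30,-24,0],[0,0,0],1],[[30,-24,0],[0,0,0],1],[[30,-24,0],[0,0,0],1],[[30,-24,0],[0,0,0],1],[[30,-24,0],[0,0,0],1],[[30,-24,0],[0,0,0],1],[[30,-24,0],[0,0,0],1],[[30,-24,0],[0,0,0],1],[[30,-24,0],[0,0,0],1],[[30,-24,0],[0,0,0],1],[[0,0,0],[0,0,0],1]]' 40; python3 -c "
from h import *
st()"
```

```text
clock: 2.22
position: [0.5136, -0.1566, 0.2307]
ee_rot: [-0.0, 0.997, 0.079, -0.0]
contact_force: [-0.6, 0.7, -0.1]
width: 0.0001
gripper_force: 0.0
t 2.23 cab xy mm [-202.6  -82.8] z 230.7 yaw 9.07 wz -0.0005 -0.0002 F [-0.5  0.8] -0.1 w 0.0001
```

```bash
python3 -m handwheel '[[[0,0,33],[0,0,0],1],[[0,0,33],[0,0,0],1],[[0,0,33],[0,0,0],1],[[0,0,33],[0,0,0],1],[[10,0,0],[0,0,0],1],[[8,0,0],[0,0,0],1],[[6,0,0],[0,0,0],1],[[5,0,0],[0,0,0],1],[[5,0,0],[0,0,0],1],[[5,0,0],[0,0,0],1],[[5,0,0],[0,0,0],1],[[5,0,0],[0,0,0],1],[[5,0,0],[0,0,0],1],[[5,0,0],[0,0,0],1],[[5,0,0],[0,0,0],1],[[5,0,0],[0,0,0],1]]'; python3 - <<'E'
from h import *
st(); cv2.imwrite("pics/top1.png",cv2.resize(vision.get_image("top")[80:210,190:350],None,fx=4,fy=4,interpolation=cv2.INTER_CUBIC))
E
```

```text
clock: 4.22
position: [0.581, -0.1478, 0.0993]
ee_rot: [0.0, 0.997, 0.077, -0.0]
contact_force: [-1.6, -0.2, 1.1]
width: 0.0001
gripper_force: 0.9
t 4.22 cab xy mm [-134.7  -84.4] z 99.3 yaw 8.88 wz 0.0 -0.0 F [-1.6  0.1] 1.1 w 0.0001
```

View pics/top1.png

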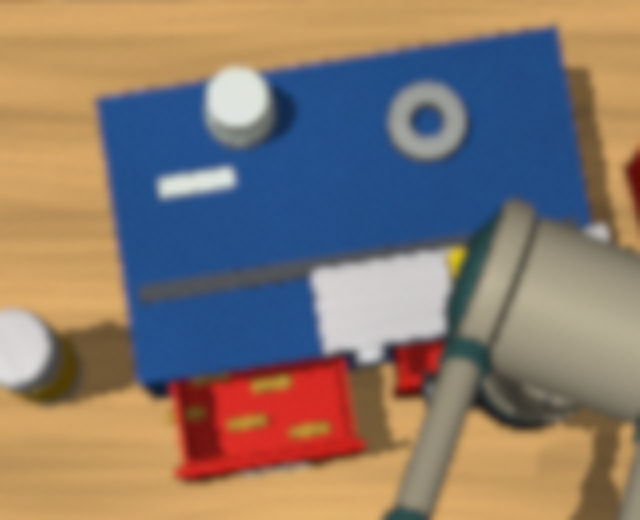

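The right drawer is being pushed in (its corner at (400,385) has moved back). I continue slowly.

```bash
python3 -m handwheel '[[[3,0,0],[0,0,0],1],[[3,0,0],[0,0,0],1],[[3,0,0],[0,0,0],1],[[3,0,0],[0,0,0],1],[[3,0,0],[0,0,0],1],[[2,0,0],[0,0,0],1],[[1,0,0],[0,0,0],1],[[1,0,0],[0,0,0],1],[[1,0,0],[0,0,0],1],[[1,0,0],[0,0,0],1]]'; python3 -c "
from h import *
st()"; python3 -m handwheel '[[[1,0,0],[0,0,0],1],[[1,0,0],[0,0,0],1],[[1,0,0],[0,0,0],1]]'; python3 -c "
from h import *
st()"
```

```text
clock: 5.52
position: [0.6014, -0.1447, 0.0992]
ee_rot: [0.0, 0.997, 0.077, -0.0]
contact_force: [-1.3, -1.0, -0.8]
width: -0.0001
gripper_force: 0.8
t 5.53 cab xy mm [-114.   -84.5] z 99.2 yaw 8.88 wz 0.0001 -0.0001 F [-1.4 -0.8] -0.8 w -0.0001
clock: 5.9
position: [0.6044, -0.1442, 0.0992]
ee_rot: [0.0, 0.997, 0.077, -0.0]
contact_force: [-2.0, -1.1, -0.5]
width: -0.0003
gripper_force: 0.8
t 5.9 cab xy mm [-110.9  -84.5] z 99.2 yaw 8.88 wz 0.0 -0.0001 F [-2.2 -0.8] -0.5 w -0.0003
```

```bash
python3 -m handwheel '[[[1,0,0],[0,0,0],1],[[1,0,0],[0,0,0],1]]'|grep -E "posi|cont"; python3 -m handwheel '[[[1,0,0],[0,0,0],1],[[1,0,0],[0,0,0],1]]'|grep -E "posi|cont"
```

```text
position: [0.6064, -0.1438, 0.0992]
contact_force: [-1.0, -1.9, -1.2]
position: [0.6084, -0.1435, 0.0993]
contact_force: [-1.2, -1.9, -1.1]
```

```bash
for i in 1; do python3 -m handwheel '[[[1,0,0],[0,0,0],1],[[1,0,0],[0,0,0],1]]'|grep -E "posi|cont"; done; python3 - <<'E'
from h import *
st()
s=readout.get_state()
im=vision.get_image("wrist"); cv2.imwrite("pics/w1.png",im)
E
```

```text
position: [0.6097, -0.1433, 0.0993]
contact_force: [-4.7, -1.7, 0.8]
t 6.65 cab xy mm [-105.6  -84.5] z 99.3 yaw 8.89 wz 0.0001 -0.0007 F [-4.9 -1. ] 0.8 w 0.0001
```

View pics/w1.png

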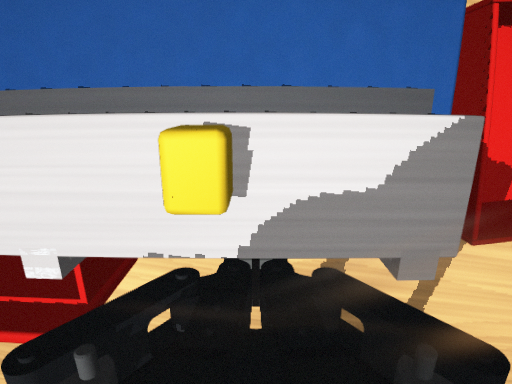

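The wrist picture shows the right drawer home behind the plate, lug at (196,169), and the left drawer still out at lower left. The force is starting to rise at the stop; I press a little more.

```bash
for i in 1; do python3 -m handwheel '[[[1,0,0],[0,0,0],1],[[0.5,0,0],[0,0,0],1],[[0,0,0],[0,0,0],1]]'|grep -E "posi|cont"; done; python3 -c "
from h import *
st()"
```

```text
position: [0.6096, -0.1433, 0.0993]
contact_force: [-6.3, -2.2, 1.6]
t 7.08 cab xy mm [-105.6  -84.4] z 99.3 yaw 8.9 wz 0.0001 -0.0022 F [-6.6 -1.2] 1.6 w -0.0005
```

```bash
python3 -m handwheel '[[[-3,0,0],[0,0,0],1],[[-12,0,0],[0,0,0],1],[[-40,0,0],[0,0,0],1],[[-40,0,0],[0,0,0],1],[[0,-41,0],[0,0,0],1],[[0,-41,0],[0,0,0],1],[[0,-41,0],[0,0,0],1],[[0,-41,0],[0,0,0],1],[[0,0,0],[0,0,0],1],[[8,0,0],[0,0,0],1],[[6,0,0],[0,0,0],1],[[5,0,0],[0,0,0],1],[[5,0,0],[0,0,0],1],[[5,0,0],[0,0,0],1]]'; python3 -c "
from h import *
st()"; python3 -m handwheel '[[[5,0,0],[0,0,0],1],[[5,0,0],[0,0,0],1],[[5,0,0],[0,0,0],1],[[5,0,0],[0,0,0],1],[[5,0,0],[0,0,0],1],[[5,0,0],[0,0,0],1],[[5,0,0],[0,0,0],1],[[4,0,0],[0,0,0],1],[[3,0,0],[0,0,0],1]]'; python3 -c "
from h import *
st()"
```

```text
clock: 8.82
position: [0.5211, 0.0085, 0.0991]
ee_rot: [0.0, 0.997, 0.077, -0.001]
contact_force: [-1.0, -1.5, 1.0]
width: -0.0001
gripper_force: 0.9
t 8.82 cab xy mm [-169.8   79.2] z 99.1 yaw 8.86 wz 0.0001 -0.0008 F [-1.3 -1.4] 1.0 w -0.0001
clock: 9.95
position: [0.563, 0.0155, 0.0993]
ee_rot: [-0.0, 0.997, 0.077, 0.0]
contact_force: [-0.7, -1.1, -0.6]
width: -0.0001
gripper_force: 0.8
t 9.95 cab xy mm [-127.2   79.6] z 99.3 yaw 8.88 wz -0.0 0.0 F [-0.8 -1. ] -0.6 w -0.0001
```

```bash
python3 -m handwheel '[[[3,0,0],[0,0,0],1],[[3,0,0],[0,0,0],1],[[3,0,0],[0,0,0],1],[[3,0,0],[0,0,0],1],[[2,0,0],[0,0,0],1],[[1,0,0],[0,0,0],1],[[1,0,0],[0,0,0],1],[[1,0,0],[0,0,0],1],[[1,0,0],[0,0,0],1]]' >/dev/null; python3 -c "
from h import *
st()"; python3 -m handwheel '[[[1,0,0],[0,0,0],1],[[1,0,0],[0,0,0],1],[[1,0,0],[0,0,0],1]]'>/dev/null;  python3 -c "
from h import *
st()"; python3 -m handwheel '[[[1,0,0],[0,0,0],1],[[1,0,0],[0,0,0],1]]'>/dev/null;  python3 -c "
from h import *
st()"
```

```text
t 11.07 cab xy mm [-109.5   79.6] z 99.3 yaw 8.88 wz -0.0 -0.0 F [-1.7  0.3] -0.8 w 0.0001
t 11.45 cab xy mm [-106.4   79.6] z 99.3 yaw 8.88 wz 0.0 0.0 F [-2.1  1.6] -0.6 w -0.0001
t 11.7 cab xy mm [-105.3   79.5] z 99.3 yaw 8.89 wz 0.0001 -0.001 F [-5.3 -0.1] 2.2 w -0.0002
```

```bash
python3 -m handwheel '[[[1,0,0],[0,0,0],1],[[0.5,0,0],[0,0,0],1],[[0,0,0],[0,0,0],1]]'>/dev/null; python3 -c "
from h import *
st()"; python3 -m handwheel '[[[-3,0,0],[0,0,0],1],[[-15,0,0],[0,0,0],1],[[-20,0,0],[0,0,0],1],[[0,0,-33],[0,0,0],1],[[0,0,-33],[0,0,0],1],[[0,0,-33],[0,0,0],1],[[0,0,-33],[0,0,0],1],[[14,33,0],[0,0,0],1],[[14,33,0],[0,0,0],1],[[14,33,0],[0,0,0],1],[[14,33,0],[0,0,0],1],[[14,33,0],[0,0,0],1],[[14,33,0],[0,0,0],1],[[0,0,0],[0,0,0],1],[[0,0,0],[0,0,0],1]]'>/dev/null;  python3 - <<'E'
from h import *
st()
cv2.imwrite("pics/w2.png",vision.get_image("wrist"))
im=vision.get_image("scene"); cv2.imwrite("pics/s2.png",cv2.resize(im[160:320,120:350],None,fx=3,fy=3,interpolation=cv2.INTER_CUBIC))
E
```

```text
t 12.07 cab xy mm [-105.4   79.6] z 99.3 yaw 8.9 wz 0.0002 -0.0024 F [-7.  -0.5] 4.0 w 0.0002
t 13.95 cab xy mm [ -57.5 -117.9] z 231.1 yaw 8.86 wz -0.0004 -0.0002 F [1.  0.8] -0.0 w -0.0
```

View pics/w2.png

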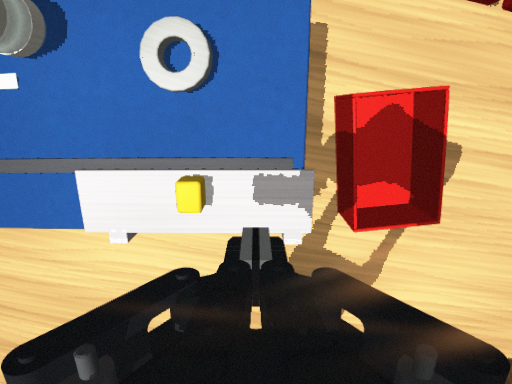

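View pics/s2.png

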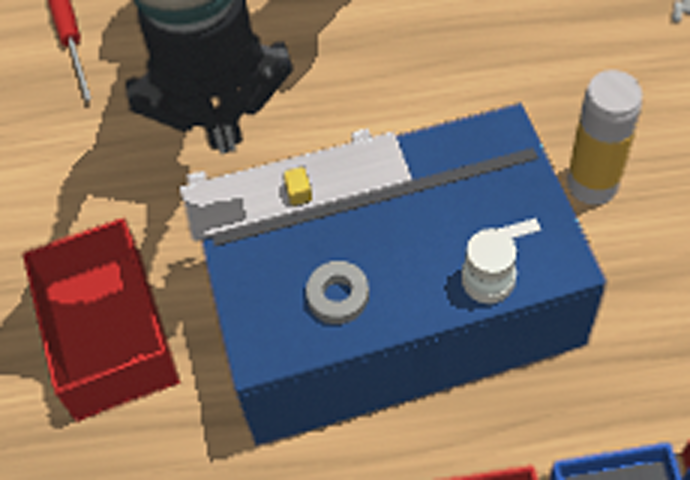

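Both drawers look shut (no red before the plate in wrist or scene view); the lug is at wrist (190,195), left of the finger line at column 256. I locate it against the tool with the wrist camera before going down.

```bash
python3 - <<'E'
from h import *
p=vision.camera_params("wrist"); H=np.array(p["hand_eye"])
im=cv2.imread("pics/w2.png"); hsv=cv2.cvtColor(im,cv2.COLOR_BGR2HSV)
m=cv2.inRange(hsv,(20,120,150),(35,255,255)); ys,xs=np.where(m>0); print(xs.min(),xs.max(),ys.min(),ys.max())
def tool(uv,h): # tool coords on plane h (tool z = .2311-h)
    q=cv2.undistortPoints(np.array(uv,float).reshape(-1,1,2),np.array(p["intrinsics"]),np.array(p["dist"])).reshape(-1,2)
    d=np.c_[q,np.ones(len(q))]@H[:3,:3].T; z=.2311-h
    return 1e3*(H[:3,3]+d*((z-H[2,3])/d[:,2])[:,None])
P=tool([[xs.min(),ys.min()],[xs.max(),ys.min()],[xs.min(),ys.max()],[xs.max(),ys.max()]],.16)
print("axes check",H.round(3).tolist()); print(P.round(1).tolist())
print("plate front edge corners",tool([[84,229],[312,233],[76,172],[312,171]],.138).round(1).tolist())
E
```

```text
0 511 0 379
axes check [[0.0, -0.962, -0.275, 0.069], [1.0, 0.0, -0.0, 0.0], [0.0, -0.275, 0.962, -0.143], [0.0, 0.0, 0.0, 1.0]]
[[142.4, -173.9, 71.1], [142.5, 174.0, 71.1], [-191.8, -259.6, 71.1], [-191.5, 259.9, 71.1]]
plate front edge corners [[-34.1, -151.4, 93.1], [-37.2, 49.4, 93.1], [17.3, -149.9, 93.1], [17.9, 46.4, 93.1]]
```

```bash
python3 -m handwheel '[[[0,0,30],[0,0,0],1],[[0,0,30],[0,0,0],1],[[0,0,15],[0,0,0],1],[[0,0,5],[0,0,0],1],[[0,0,4],[0,0,0],1],[[0,0,0],[0,0,0],1]]'>/dev/null; python3 -c "
from h import *
st()"; python3 -m handwheel '[[[0,-7,0],[0,0,0],1],[[0,-7,0],[0,0,0],1],[[0,-4,0],[0,0,0],1],[[0,-4,0],[0,0,0],1],[[0,-4,0],[0,0,0],1],[[0,-4,0],[0,0,0],1],[[0,-4,0],[0,0,0],1],[[0,-4,0],[0,0,0],1]]'>/dev/null;  python3 - <<'E'
from h import *
st()
E
```

```text
t 14.8 cab xy mm [ -56.6 -118.6] z 148.0 yaw 8.88 wz 0.0003 0.0006 F [-1.   0.2] 0.3 w -0.0
t 15.8 cab xy mm [-57.  -80.8] z 147.3 yaw 8.87 wz 0.0004 0.0001 F [ 0.1 -2.3] -0.8 w 0.0003
```

```bash
python3 -m handwheel '[[[0,-4,0],[0,0,0],1],[[0,-4,0],[0,0,0],1],[[0,-4,0],[0,0,0],1],[[0,-4,0],[0,0,0],1],[[0,-4,0],[0,0,0],1],[[0,-4,0],[0,0,0],1],[[0,-3,0],[0,0,0],1],[[0,-2,0],[0,0,0],1],[[0,-1,0],[0,0,0],1],[[0,-1,0],[0,0,0],1],[[0,-1,0],[0,0,0],1],[[0,-1,0],[0,0,0],1],[[0,-1,0],[0,0,0],1]]'>/dev/null; python3 -c "
from h import *
st()"; python3 -m handwheel '[[[0,-1,0],[0,0,0],1],[[0,-1,0],[0,0,0],1],[[0,-1,0],[0,0,0],1]]'>/dev/null;  python3 - <<'E'
from h import *
st()
E
```

```text
t 17.43 cab xy mm [-56.9 -46.4] z 147.3 yaw 8.87 wz 0.0 0.0001 F [-0.2 -2.2] -0.9 w -0.0002
t 17.8 cab xy mm [-56.9 -43.4] z 147.3 yaw 8.88 wz 0.0001 0.0001 F [ 0.3 -2. ] -0.5 w -0.0002
```

```bash
for i in 1; do python3 -m handwheel '[[[0,-1,0],[0,0,0],1],[[0,-1,0],[0,0,0],1],[[0,-1,0],[0,0,0],1]]'>/dev/null;  python3 -c "
from h import *
st()"; done; python3 -m handwheel '[[[0,-1,0],[0,0,0],1],[[0,-1,0],[0,0,0],1]]'>/dev/null;  python3 -c "
from h import *
st()"
```

```text
t 18.18 cab xy mm [-56.9 -42.4] z 147.4 yaw 8.9 wz 0.002 0.0003 F [-0.3 -8.3] -1.1 w -0.0
t 18.43 cab xy mm [-56.9 -42.3] z 147.5 yaw 8.9 wz 0.0036 0.0005 F [ -0.3 -11.3] -2.2 w 0.0002
```

```bash
python3 -m handwheel '[[[0,4,0],[0,0,0],1],[[0,15,0],[0,0,0],1],[[0,15,0],[0,0,0],1],[[0,0,-30],[0,0,0],1],[[0,0,-40],[0,0,0],1],[[0,0,-40],[0,0,0],1],[[-50,30,0],[0,0,0],1],[[-50,30,0],[0,0,0],1],[[-50,30,0],[0,0,0],1],[[-50,30,0],[0,0,0],1],[[-50,30,0],[0,0,0],1],[[0,0,0],[0,0,0],1],[[0,0,0],[0,0,0],1]]'>/dev/null;  python3 - <<'E'
from h import *
st()
im=vision.get_image("top"); cv2.imwrite("pics/top2.png",cv2.resize(im[80:210,175:400],None,fx=3.5,fy=3.5,interpolation=cv2.INTER_CUBIC))
hsv=cv2.cvtColor(im,cv2.COLOR_BGR2HSV)
old=cv2.cvtColor(cv2.imread("pics/top0.png"),cv2.COLOR_BGR2HSV)
for h in (old,hsv):
    m=cv2.inRange(h,(20,120,100),(35,255,255)); m[:135]=0;m[165:]=0;m[:,:260]=0;m[:,340:]=0
    ys,xs=np.where(m>0); print(M@(ray("top",[[xs.mean(),ys.mean()]],.16)[0,:2]-c0)*1e3)
E
```

```text
t 20.05 cab xy mm [-306.8 -222.7] z 257.5 yaw 8.8 wz -0.0003 0.0005 F [0.2 0.1] 0.7 w 0.0
[-55.35121421 -67.09444973]
[-55.73848169 -20.25843742]
```

View pics/top2.png

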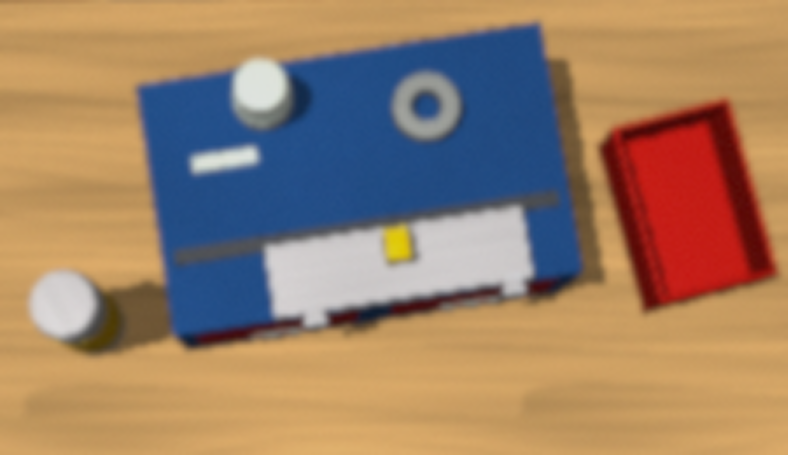

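Drawers shut, both tabs before the drawers at (315,318) and (514,287), loose things unmoved. The lug's centroid gives about 47 mm of travel, which is coarse; I check with the plate's ends.

```bash
python3 - <<'E'
from h import *
new=np.mean([vision.get_image("top").astype(float) for _ in range(2)],0)
old=cv2.imread("pics/top0.png").astype(float)
# sample a rectified strip on z=.138 in the cabinet frame, red channel profile along y
y=np.arange(-.2,.08,.0005)
for x0 in (-.08,-.085,-.045):
    r=[]
    for im in (old,new):
        P=np.c_[(M.T@np.vstack([np.full_like(y,x0),y])).T+c0,np.full_like(y,.138)]
        uv=proj("top",P).astype(np.float32)
        v=cv2.remap(im.astype(np.float32),uv[:,0],uv[:,1],cv2.INTER_LINEAR)[:,0,2]
        w=v>115; i=np.where(w)[0]; r.append((y[i[0]]*1e3,y[i[-1]]*1e3))
    print(x0,np.round(r,1).tolist())
hsv=[cv2.cvtColor(i.astype(np.uint8),cv2.COLOR_BGR2HSV) for i in (old,new)]
for h in hsv:
    wgt=((h[...,1].astype(float)-60).clip(0))*((h[...,0]>18)&(h[...,0]<36)); wgt[:135]=0;wgt[165:]=0;wgt[:,:265]=0;wgt[:,335:]=0
    ys,xs=np.mgrid[:384,:512]; print((M@(ray("top",[[(wgt*xs).sum()/wgt.sum(),(wgt*ys).sum()/wgt.sum()]],.16)[0,:2]-c0)*1e3).round(1))
E
```

```text
-0.08 [[-195.5, 34.0], [-195.5, 79.5]]
-0.085 [[-196.0, 33.5], [-196.0, 79.5]]
-0.045 [[-192.0, 34.0], [-192.0, 79.5]]
[-55.6 -67.1]
[-55.6 -20.3]
```

```bash
python3 - <<'E'
from h import *
new=vision.get_image("top"); old=cv2.imread("pics/top0.png")
y=np.arange(-.2,.13,.0005)
for x0 in (-.09,-.08,-.07,-.045):
    for im in (old,new):
        P=np.c_[(M.T@np.vstack([np.full_like(y,x0),y])).T+c0,np.full_like(y,.138)]
        uv=proj("top",P).astype(np.float32)
        v=cv2.remap(im.astype(np.float32),uv[:,0],uv[:,1],cv2.INTER_LINEAR)[:,0,2]
        k=np.where((y>-.06)&(v<115))[0]; k=k[0] # left end
        b=np.where((y<-.06)&(v<115))[0]; print(x0,"left end",y[k]*1e3,"right end",(y[b[-1]]*1e3 if len(b) else None))
E
```

```text
-0.09 left end 34.0000000000002 right end -197.0
-0.09 left end 81.50000000000024 right end -120.99999999999994
-0.08 left end 34.5000000000002 right end -173.5
-0.08 left end 81.00000000000024 right end -120.99999999999994
-0.07 left end 34.0000000000002 right end -170.49999999999997
-0.07 left end 81.50000000000024 right end -121.49999999999994
-0.045 left end 34.5000000000002 right end -192.5
-0.045 left end 81.00000000000024 right end -120.99999999999994
```

Travel measures 47 mm, 3 mm short of nominal, though the lug now stands at the expected -20 mm. One firmer press on the lug will settle whether it is on the stop.

```bash
python3 -m handwheel '[[[50,-30,0],[0,0,0],1],[[50,-30,0],[0,0,0],1],[[50,-30,0],[0,0,0],1],[[50,-30,0],[0,0,0],1],[[50,-30,0],[0,0,0],1],[[0,0,40],[0,0,0],1],[[0,0,40],[0,0,0],1],[[0,0,20],[0,0,0],1],[[0,0,9],[0,0,0],1],[[0,-10,0],[0,0,0],1],[[0,-10,0],[0,0,0],1],[[0,-5,0],[0,0,0],1],[[0,-3,0],[0,0,0],1],[[0,-2,0],[0,0,0],1]]'>/dev/null;  python3 -c "
from h import *
st()"; python3 -m handwheel '[[[0,-1,0],[0,0,0],1],[[0,-1,0],[0,0,0],1],[[0,-1,0],[0,0,0],1],[[0,-1,0],[0,0,0],1],[[0,-1,0],[0,0,0],1]]'>/dev/null;  python3 -c "
from h import *
st()"
```

```text
t 22.0 cab xy mm [-56.8 -42.5] z 148.7 yaw 8.89 wz 0.0003 0.0004 F [ 0.  -1.8] -0.1 w 0.0
t 22.62 cab xy mm [-56.8 -42. ] z 148.8 yaw 8.87 wz 0.004 0.0008 F [ -1.  -10.7] 0.3 w 0.0
```

```bash
python3 -m handwheel '[[[0,-1,0],[0,0,0],1],[[0,-1,0],[0,0,0],1],[[0,-1,0],[0,0,0],1],[[0,-1,0],[0,0,0],1],[[0,0,0],[0,0,0],1]]'>/dev/null;  python3 -c "
from h import *
st()"; python3 -m handwheel '[[[0,8,0],[0,0,0],1],[[0,15,0],[0,0,0],1],[[0,15,0],[0,0,0],1],[[0,0,-30],[0,0,0],1],[[0,0,-40],[0,0,0],1],[[0,0,-40],[0,0,0],1],[[-50,30,0],[0,0,0],1],[[-50,30,0],[0,0,0],1],[[-50,30,0],[0,0,0],1],[[-50,30,0],[0,0,0],1],[[-50,30,0],[0,0,0],1],[[0,0,0],[0,0,0],1],[[0,0,0],[0,0,0],1]]'>/dev/null
python3 - <<'E'
from h import *
st()
new=vision.get_image("top"); h=cv2.cvtColor(new,cv2.COLOR_BGR2HSV)
# saturation profile, edges by half level: cabinet ends at z=.13 (x0=-.02..0.05), plate ends at z=.138
y=np.arange(-.22,.2,.0005)
for x0,z in ((-.02,.13),(.0,.13),(.02,.13),(-.06,.138),(-.075,.138)):
    P=np.c_[(M.T@np.vstack([np.full_like(y,x0),y])).T+c0,np.full_like(y,z)]
    uv=proj("top",P).astype(np.float32)
    hh=cv2.remap(new.astype(np.float32),uv[:,0],uv[:,1],cv2.INTER_LINEAR)[:,0]
    d=hh[:,0]-hh[:,2] # blue minus red
    if z==.13: i=np.where(d>0)[0]
    else: i=np.where((d<50)&(hh.min(1)>90))[0]
    print(x0,z,"ends",(y[i[0]]*1e3).round(1),(y[i[-1]]*1e3).round(1))
E
```

```text
t 23.25 cab xy mm [-56.8 -41.7] z 148.9 yaw 8.88 wz 0.0072 0.0011 F [ -1.6 -17.1] -1.6 w -0.0002
t 24.88 cab xy mm [-306.7 -221.6] z 258.4 yaw 8.82 wz -0.0003 0.0005 F [ 0.1 -0.2] -0.6 w -0.0003
-0.02 0.13 ends -160.5 158.0
0.0 0.13 ends -160.5 158.0
0.02 0.13 ends -160.5 158.5
-0.06 0.138 ends -186.0 81.5
-0.075 0.138 ends -188.5 81.0
```

17 N did not move the bar further, and measured against the cabinet's ends the lug stands about 20 mm right of its middle. That is the locked position, so I hand in.

```bash
python3 -c "
from rig import manip
print(manip.sign_off())"
```

```text
the job is handed in; nothing more can be done
None
```

Both drawers were pushed slowly onto their stops, then the bar was slid left to its stop with both tabs in front of the drawers, the loose things on and beside the cabinet untouched; handed in at about 25 s.

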